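Load a brass bar into the sawing jig, home on the length stop, and clamp it

TASK

Load the sawing jig for the next cut: take the brass bar from the wooden rack, lay it in the jig's V-groove, and push it along the groove under the spring plunger until you feel it fully home, firmly against the stop screw with the little sprung pin pressed in - but gently, because the stop is only finger-tight and its setting must not be spoiled. Then swing the clamp strap right down onto the bar and let go, leaving the bar home, the steel bar in the rack and the other things alone.

Things in the scene. Friction and masses are not known exactly. Their poses are not given: they have to be found in the camera images.
- brass_bar: Loose round bar of yellow brass, 14 mm in diameter, 130 mm long, about 160 g, starting in the rack with its axis 30 mm above the bench. Origin at its middle, on its axis; x along the bar. Both ends are alike (the last 6 mm taper to a flat end face of 8 mm diameter); either end may go first.
- steel_bar: The same bar in grey steel, lying parallel to the brass one in the rack 73 mm away (which lies in which seat varies). It stays in the rack.
- rack: Fixed wooden rack, 112 x 130 mm. Origin on the bench under its middle; x along the bars, whose seats are 36.5 mm either side of the middle. Two notched end boards (38 mm high, 12 mm thick, 50 mm either way along x) carry the bars; between them, 44 mm either way along x, a bar is free above the 8 mm thick floor.
- jig: Fixed aluminium sawing jig, from 130 mm before its origin to 110 mm past it along x, 66 mm wide. Origin on the bench below the groove; x runs along the groove toward the stop, y toward the robot's side. The 90 degree V-groove runs along the top face, 34 mm above the bench; a bar lying in it has its axis at y = 0, 37 mm above the bench. Saw slot at x = 29 mm between guide cheeks 50 mm high.
- stop: Length stop fixed across the jig: steel saddle, brass thumbscrew on top. Origin at the middle of the saddle's front face, on the bar's axis; x along the groove, away from the bar. A 12 mm brass set screw stands 4 to 26 mm out of that face toward the bar (its setting is not measured), with a sprung ejector pin 2 mm proud in its end. Home: bar's end on the screw's face. Over 15 N spoils the setting.
- strap (a joint): Angle of the clamp strap in rad: 0 when its rubber pad lies flat on a bar in the groove, growing as it is raised; it starts leaning back, at 1.75 to 1.95 (1.57 is upright). Its hinge is stiff (0.12 N m of friction): it stays where it is left and is swung by pushing. It would go to -0.12 with no bar.
- strap_hinge (a point): Centre of the strap's hinge, 51 mm above the bench, 26 mm behind the groove (jig y = -26 mm, x = -22 mm); its axis is parallel to the groove.
- strap_knob (a point): Middle of the top of the red knob (18 mm wide, 12.5 mm high) on the strap's outer face, 46 mm from the hinge and 18.5 mm out from the strap's middle plane. The strap is 16 mm wide, 6 mm thick, 52 mm long. While it leans back the knob points away from the robot's side; with the strap down this point is at jig y = +20 mm, 69.5 mm above the bench.
- loupe: Loose black eye loupe, 35 x 35 x 34 mm, standing on the bench. Origin under its middle.
- parts_tin: Loose round white tin, 50 x 50 x 21 mm, on the bench. Origin under its middle.
- oil_bottle: Loose oil bottle, 30 x 30 x 95 mm, standing on the bench. Origin under its middle.
- infeed (a point): Point on the bar's axis in the groove at jig x = -88 mm (37 mm above the bench): with its middle here the bar lies in the open groove, its front end beside the raised strap, 33 mm short of the plunger, and its rear end 23 mm beyond the jig's end. The top face beside the groove is bare here. From here the bar has 63 to 91 mm to go.
- plunger_tip (a point): Lowest point of the 12 mm round-nosed spring plunger at jig x = 10 mm, under a steel bridge (x = 1 to 19 mm, 69 mm high, cap to 78 mm). It sits 1.5 mm below a bar's top and presses it with about 3 N. Pushing meets a bump here (to about 12 N), then a steady drag of 4 to 7 N, under 2 N more at the ejector, a steep rise at home. Then all the push bears on the stop: 4 N above the drag is enough.

How it is judged (in metres and radians):
On the way, in this order (a step that is already met when the one before it is completed fails the run):
1. the brass bar lies in the V-groove (angle between the x axis of brass_bar and the x axis of jig, either way round below 0.05 rad and y of brass_bar in the frame of jig between -0.0025 and 0.0025 m and z of brass_bar in the frame of jig between 0.035 and 0.039 m and x of brass_bar in the frame of stop below -0.105 m), for 0.2 s.
2. the bar has been pushed home: it presses on the stop's screw with more than 3 N (contact force between brass_bar and stop above 3 N), for 0.2 s.
3. the clamp strap is down on the bar (value of joint strap below 0.1 rad), for 0.2 s.
At the end, for the whole second after the job is handed in: The brass bar lies at rest in the groove (2.5 mm sideways, 2 mm in height, 0.05 rad), still home (keeping the stop's sprung pin pressed in, over 0.5 N on the stop; its middle 67 to 94 mm before the saddle's front face), and the strap is down on it (-0.06 to 0.10 rad) (contact force between brass_bar and stop above 0.5 N and x of brass_bar in the frame of stop between -0.094 and -0.067 m and angle between the x axis of brass_bar and the x axis of jig, either way round below 0.05 rad and y of brass_bar in the frame of jig between -0.0025 and 0.0025 m and z of brass_bar in the frame of jig between 0.035 and 0.039 m and value of joint strap between -0.06 and 0.1 rad and linear speed of brass_bar below 0.01 m/s); the robot touches nothing.
It fails at once if the bar is pressed against the stop with more than 15 N (contact force between brass_bar and stop above 15 N).
It fails at once if the robot touches the stop (contact force between the arm and stop above 1 N).
It fails at once if the steel bar is moved by more than 15 mm (distance of steel_bar from where it was at the start of the episode above 0.015 m).
It fails at once if the loupe, tin or bottle is moved by more than 20 mm (distance of any of loupe, parts_tin, oil_bottle from where it was at the start of the episode above 0.02 m).
It also fails if it takes over 58 s, if anything falls off the work surface, if the arm or the gripper's body presses on something with over 40 N, if the wrist force passes 120 N, or if a joint passes its speed limit or range.

ROBOT

A 6-joint arm with a two-finger parallel gripper is mounted at the origin on a cart in front of the work surface, level with it; the furniture and walls round the work are solid. World frame = base frame: x ahead of the robot, y to its left, z up, the work surface at z = 0. Lengths are in m, angles in degrees, forces in N, time in s.
With the tool pointing down it reaches from about 0.225 to 0.725 m from the base axis. Payload 3.1 kg.
Tool frame: the origin (TCP) lies on the mounting face of the last link; the fingertips stand 173 mm ahead of it and the grasp point (between the pads) lies env.tcp_to_grasp ahead of it (env.tcp_to_grasp is the distance from the TCP to the grasp point, in m); z points along the fingers, y is the direction in which the jaws open and shut (so a half turn about z gives the same grasp; the last joint's range is limited). The gripper opens to 85 mm and grips with 20 to 120 N. Pads are 22 mm wide; open, the fingers measure 114 mm over their backs; the gripper's body (76 mm by 85 mm) begins 54 mm behind the grasp point. The pads swing forward as they close: fully open they stand 13 mm farther back than shut.
Start: joints at [62.75, 2.75, 5.684, 92.934, 0, 82.678], TCP at [0.179, 0.494, 0.405] pointing down, gripper open.
Joint ranges: [-166.93, 166.93], [-56.73, 111.36], [-69.38, 81.34], [-121.58, 131.49], [-85.45, 84.26], [-180, 180]. Speed limits (degrees/s): [159.86, 159.86, 180, 180, 180, 180].

INTERFACE

Orientations are given as a 3x3 rotation matrix whose columns are the frame's x, y, z axes.
In Python, from plant import env gives the robot as it stands. The module is installed in compiled form; this text tells all that it offers. Calls block until the motion is done:
- env.move_pose(position, orientation): joint-space move of the TCP to a pose.
- env.move_linear(position, max_speed=0.15, ori=None): straight line of the TCP; ori=None keeps the orientation; max_speed is the mean speed in m/s.
- env.goto_joints(angles): joint-space move.
- env.gripper_open() and env.grasp(newtons=None): open the fingers fully, or close them until they stop; newtons is the grip in N (None keeps the last).
- env.pause(seconds).
- env.inverse_kinematics(position, orientation): joint angles nearest the present ones, or None.
- env.snapshot(name): name is "scene" or "side" or "wrist"; returns the picture (400x640x3 uint8, red, green, blue); there is no depth.
- env.calibration(name): a dict with "intrinsics" (3x3 intrinsics, pixels), "R" (3x3) and "t" (3): a world point X has camera coordinates R X + t. Camera axes: x right, y down, z forward; pixel columns grow to the right and rows downward; lengths in m; the calibration is good to about 2 mm. A picture is of the moment at which its call begins: read the wrist's pose just before it. calibration takes no time and is no camera call; for the wrist camera it gives the pose at the moment of the call.
A pose or a line that the arm cannot do raises env.PlanningError and nothing moves.
- env.hand_in(): hands the job in, once; it reports no verdict.
Readings, each from a call of its own:
- env.get_time_s(): time.
- env.get_q(): joint angles.
- env.get_qd(): joint speeds.
- env.get_joint_torque(): joint torques, N m.
- env.get_eef_pos(): TCP position.
- env.get_orientation(): TCP orientation.
- env.get_contact_force(): force on the tool from outside, world axes, zero at the start.
- env.get_ft_torque(): the same for the moment, N m.
- env.get_finger_gap(): finger opening in m.
Only numpy, scipy, OpenCV 4.12 (cv2) and the standard library are available. Lean on these libraries where they do the work, as an engineer would, in place of code of your own. Each camera call takes 0.05 s, during which the arm holds its last target.

## Working session

There is one attempt and no reset: what is moved stays moved. The work goes in short steps, each a Python script; the robot and the scene stay as the last script left them, time stands still between calls to the robot, and variables do not carry over. Pictures are saved under pics/ and viewed, and the job is handed in when it is done.

```bash
mkdir -p pics; ls; python3 - <<'E'
from plant import env
import cv2,numpy as np
for n in ("scene","side","wrist"):
    c=env.calibration(n)
    im=env.snapshot(n); cv2.imwrite(f"pics/{n}0.png",im[:,:,::-1])
    print(n,np.round(c["intrinsics"],1).tolist(),np.round(c["R"],3).tolist(),np.round(c["t"],3).tolist(), (-c["R"].T@c["t"]).round(3))
print(env.tcp_to_grasp,env.get_time_s(),env.get_eef_pos(),env.get_orientation(),env.get_contact_force(),env.get_finger_gap())
E
```

```text
pics
scene [[398.7, 0.0, 322.1], [0.0, 398.7, 201.8], [0.0, 0.0, 1.0]] [[-0.456, -0.89, -0.016], [-0.434, 0.238, -0.869], [0.777, -0.389, -0.495]] [0.213, 0.316, 0.552] [-0.195  0.329  0.551]
side [[435.5, 0.0, 324.7], [0.0, 435.5, 196.9], [0.0, 0.0, 1.0]] [[0.959, -0.284, -0.011], [-0.148, -0.465, -0.873], [0.243, 0.839, -0.487]] [-0.553, 0.115, 1.052] [ 0.291 -0.986  0.608]
wrist [[297.9, 0.0, 321.0], [0.0, 297.9, 201.5], [0.0, 0.0, 1.0]] [[0.341, 0.94, -0.002], [0.901, -0.326, 0.286], [0.268, -0.099, -0.958]] [-0.524, -0.037, 0.38] [0.11  0.518 0.373]
0.1547 0.15 [0.17887113 0.49343068 0.40377451] [[-9.40118655e-01  3.40846318e-01 -8.37705287e-04]
 [ 3.40847267e-01  9.40117279e-01 -1.62533148e-03]
 [ 2.33552964e-04 -1.81353401e-03 -9.99998328e-01]] [-0.44999656  0.20468785 -0.03592942] 0.08548138914256613
```

View pics/scene0.png

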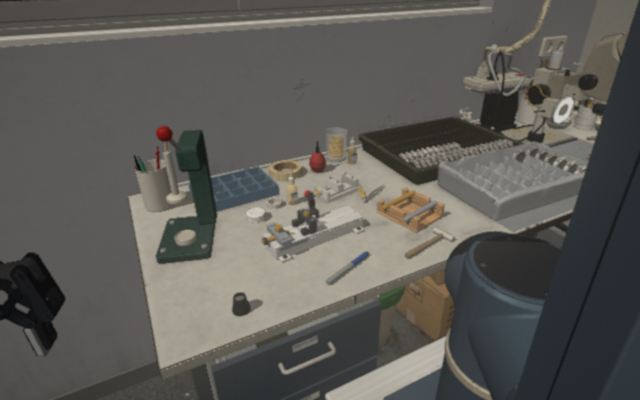

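View pics/side0.png

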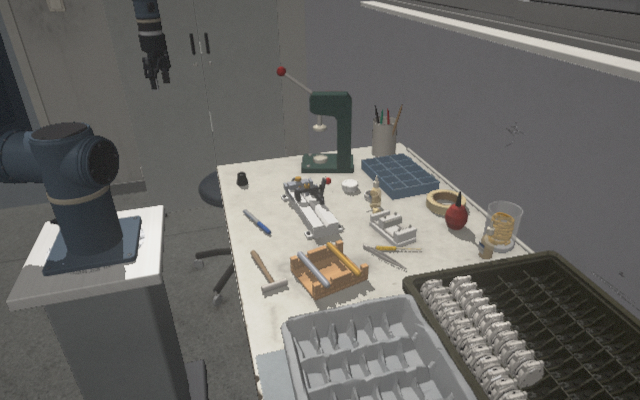

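View pics/wrist0.png

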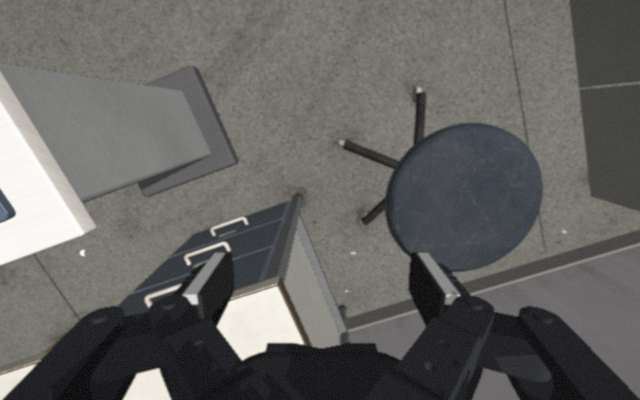

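The scene view shows the rack near (410,210) and the jig near (315,230). The side view shows the brass bar near (345,262), the steel bar near (312,268), and the strap with its red knob near (325,182). Next I'll cast rays for rough positions, then take a closer look with the wrist camera.

```bash
cat > h.py <<'E'
from plant import env
import cv2,numpy as np
def proj(c,X):
    p=c["intrinsics"]@(c["R"]@np.asarray(X,float)+c["t"]); return p[:2]/p[2]
def ray(c,uv):
    o=-c["R"].T@c["t"]; d=c["R"].T@np.linalg.solve(c["intrinsics"],[uv[0],uv[1],1.0]); return o,d/np.linalg.norm(d)
def onplane(c,uv,z):
    o,d=ray(c,uv); return o+d*(z-o[2])/d[2]
def tri(obs):
    A=np.zeros((3,3));b=np.zeros(3)
    for c,uv in obs:
        o,d=ray(c,uv);P=np.eye(3)-np.outer(d,d);A+=P;b+=P@o
    X=np.linalg.solve(A,b)
    return X,[np.round(proj(c,X)-np.array(uv),1).tolist() for c,uv in obs]
def down(th):  # tool down, tool y (jaw) direction at angle th (rad) in world xy
    y=np.array([np.cos(th),np.sin(th),0]);z=np.array([0,0,-1.]);x=np.cross(y,z)
    return np.stack([x,y,z],1)
def snap(name,fn=None):
    c=env.calibration(name); im=env.snapshot(name)[:,:,::-1].copy()
    if fn: cv2.imwrite(fn,im); np.savez(fn[:-4]+".npz",**c)
    return c,im
E
python3 - <<'E'
from h import *
for n,r in (("scene",(230,150,460,280)),("side",(225,160,385,310))):
    im=cv2.imread(f"pics/{n}0.png")[r[1]:r[3],r[0]:r[2]]
    im=cv2.resize(im,None,fx=3.4,fy=3.4,interpolation=cv2.INTER_CUBIC)
    cv2.imwrite(f"pics/{n}0z.png",im)
c=env.calibration("scene");s=env.calibration("side")
for uv in [(378,210),(443,210),(410,225),(315,230),(275,255),(365,220),(241,303),(256,215)]: print("scene",uv,onplane(c,uv,0.03).round(3))
for uv in [(345,262),(312,268),(332,235),(300,185),(241,180),(350,187),(326,181)]: print("side",uv,onplane(s,uv,0.03).round(3))
E
```

```text
scene (378, 210) [ 0.517 -0.186  0.03 ]
scene (443, 210) [ 0.439 -0.329  0.03 ]
scene (410, 225) [ 0.423 -0.213  0.03 ]
scene (315, 230) [ 0.512 -0.005  0.03 ]
scene (275, 255) [0.466 0.113 0.03 ]
scene (365, 220) [ 0.493 -0.131  0.03 ]
scene (241, 303) [0.361 0.221 0.03 ]
scene (256, 215) [0.643 0.095 0.03 ]
side (345, 262) [ 0.539 -0.28   0.03 ]
side (312, 268) [ 0.466 -0.279  0.03 ]
side (332, 235) [ 0.543 -0.174  0.03 ]
side (300, 185) [0.532 0.096 0.03 ]
side (241, 180) [0.374 0.18  0.03 ]
side (350, 187) [0.664 0.041 0.03 ]
side (326, 181) [0.61  0.098 0.03 ]
```

View pics/scene0z.png

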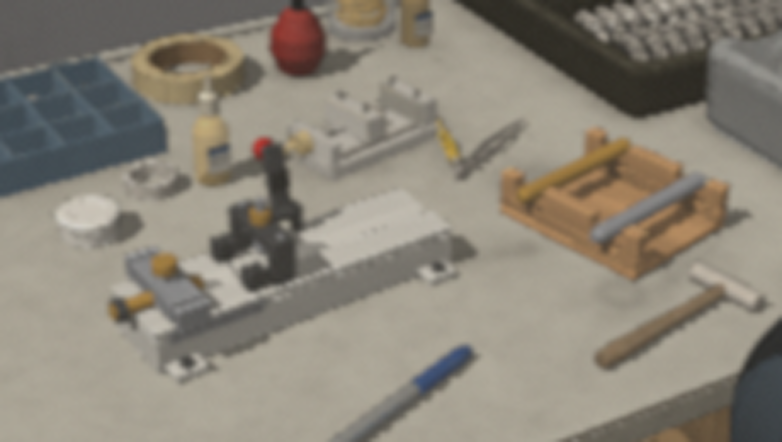

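View pics/side0z.png

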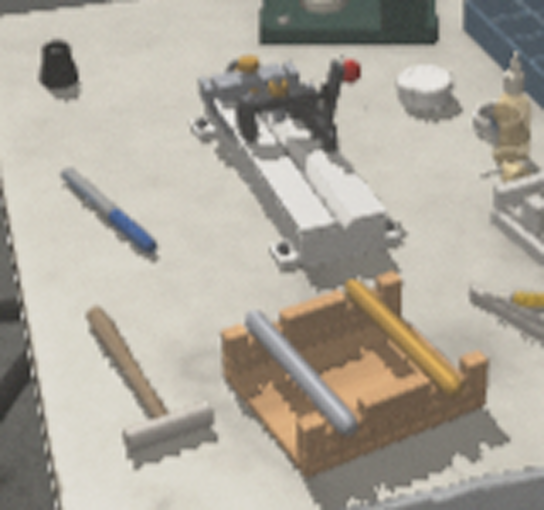

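```bash
python3 - <<'E'
from h import *
t=env.get_time_s()
env.move_pose([0.47,-0.08,0.42],down(np.pi/2))
print(env.get_time_s()-t,env.get_eef_pos())
snap("wrist","pics/w1.png"); print(env.get_contact_force())
E
python3 -c "
import cv2;im=cv2.imread('pics/w1.png');cv2.imwrite('pics/w1z.png',cv2.resize(im,(800,500)))"
```

```text
2.2917 [ 0.47009413 -0.0793839   0.42003663]
[ 0.55904373 -0.21483449 -0.84546764]
```

View pics/w1.png

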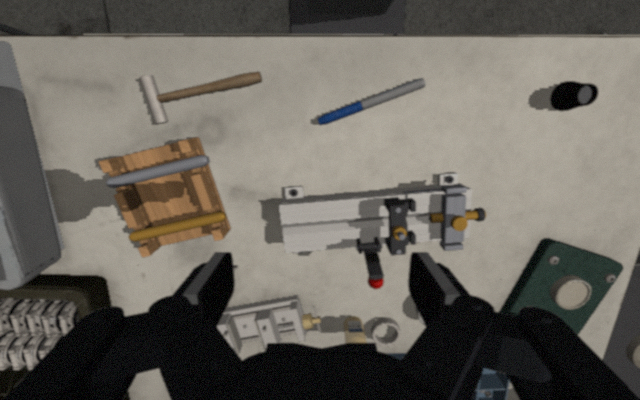

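The wrist view shows all of it. The brass bar runs about (134,237)–(224,216) and the steel bar (108,182)–(207,160). The jig runs (280,200)–(470,250) with the stop at about (455,220), and the red knob is at (376,282). I'll enlarge the two areas.

```bash
python3 - <<'E'
import cv2
im=cv2.imread('pics/w1.png')
cv2.imwrite('pics/w1j.png',cv2.resize(im[165:300,265:495],None,fx=3.4,fy=3.4,interpolation=cv2.INTER_CUBIC))
cv2.imwrite('pics/w1r.png',cv2.resize(im[130:265,90:240],None,fx=4,fy=4,interpolation=cv2.INTER_CUBIC))
E
```

```text
(no output)
```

View pics/w1j.png

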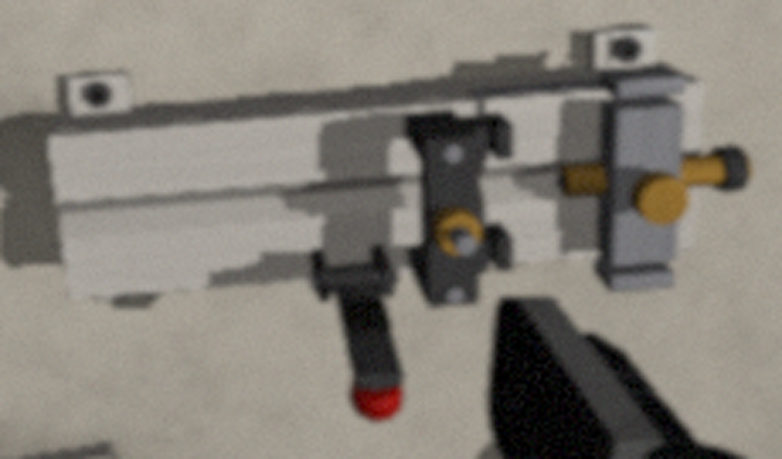

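View pics/w1r.png

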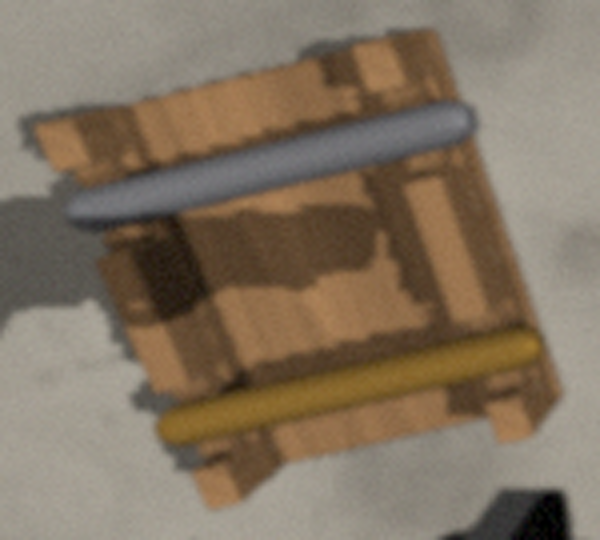

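```bash
cat >> h.py <<'E'
def load(fn):
    d=np.load(fn[:-4]+".npz"); return {k:d[k] for k in d},cv2.imread(fn)
E
python3 - <<'E'
from h import *
c,im=load("pics/w1.png")
def z(x,y): return ((x+.5)/3.4-.5+265,(y+.5)/3.4-.5+165)
P={k:onplane(c,z(*v),h) for k,v,h in [("A(-130,+33)",(50,135),.034),("B(-130,-33)",(70,297),.034),("C(110,33)",(702,80),.034),("edge mid",(475,100),.034),("apexL",(58,205),.034),("foot1",(95,93),.008),("foot2",(625,47),.008),("knob",(377,395),.088)]}
for k,v in P.items(): print(k,v.round(4))
A,B,C=[P[k] for k in list(P)[:3]]
print("width",np.linalg.norm(A-B),"len",np.linalg.norm(C-A))
ex=(C-A)/np.linalg.norm(C-A);ey=np.array([-ex[1],ex[0],0])
print("ang",np.degrees(np.arctan2(ex[1],ex[0])),"perp chk",np.dot(A-B,ex), np.dot(A-B,ey))
O=(A+B)/2+130e-3*ex; print("jig origin",O)
for k,v in P.items(): d=v-O; print(k,(d@ex).round(4),(d@ey).round(4))
# brass
hsv=cv2.cvtColor(im,cv2.COLOR_BGR2HSV)
m=((hsv[...,0]>=18)&(hsv[...,0]<=28)&(hsv[...,1]>150)).astype(np.uint8); m[:,240:]=0
n,l,s,cen=cv2.connectedComponentsWithStats(m); i=1+s[1:,4].argmax(); print(s[i],cen[i])
print(hsv[228,180],hsv[190,150])
r=cv2.minAreaRect(np.argwhere(l==i)[:,::-1].astype(np.float32)); print(r)
b=cv2.boxPoints(r); e=[(b[k]+b[(k+1)%4])/2 for k in range(4)]
for k in (0,1):
    p,q=onplane(c,e[k],.03),onplane(c,e[k+2],.03); print(p,q,np.linalg.norm(p-q),(p+q)/2,np.degrees(np.arctan2(*(q-p)[[1,0]])))
for n,uv in (("steel1",(90+72/4,130+210/4)),("steel2",(90+472/4,130+118/4))): print(n,onplane(c,uv,.03))
for n,uv,h in (("loupe",(583,95),.034),("oil",(355,330),.08),("tin",(383,330),.02)): print(n,onplane(c,uv,h))
E
```

```text
A(-130,+33) [ 0.5072 -0.1314  0.034 ]
B(-130,-33) [ 0.5726 -0.1262  0.034 ]
C(110,33) [0.4862 0.1053 0.034 ]
edge mid [0.4937 0.0238 0.034 ]
apexL [ 0.5347 -0.1294  0.034 ]
foot1 [ 0.4981 -0.1169  0.008 ]
foot2 [0.4796 0.0873 0.008 ]
knob [ 0.5823 -0.0167  0.088 ]
width 0.06565908718502075 len 0.23757700368786835
ang 95.06793428493248 perp chk 0.0006475235690824284 0.06565589419996988
jig origin [0.52840943 0.0007142  0.034     ]
A(-130,+33) -0.1297 0.0328
B(-130,-33) -0.1303 -0.0328
C(110,33) 0.1079 0.0328
edge mid 0.026 0.0325
apexL -0.1302 0.0053
foot1 -0.1145 0.0406
foot2 0.0906 0.0409
knob -0.0221 -0.0521
[130 211  95  30 934] [177.59421842 225.81049251]
[ 19 166 129] [ 15 134  78]
((177.01019287109375, 225.5448760986328), (11.482933044433594, 96.75843048095703), 77.24246978759766)
[ 0.52944414 -0.26574247  0.03      ] [ 0.54490762 -0.26459653  0.03      ] 0.015505882746880131 [ 0.53717588 -0.2651695   0.03      ] 4.2382561410819175
[ 0.5224989  -0.20292168  0.03      ] [ 0.55208679 -0.32879795  0.03      ] 0.12930692003737057 [ 0.53729285 -0.26585981  0.03      ] -76.77244295276488
steel1 [ 0.48027123 -0.34263441  0.03      ]
steel2 [ 0.45170152 -0.21596945  0.03      ]
loupe [0.37802593 0.21562197 0.034     ]
oil [ 0.65667422 -0.03686482  0.08      ]
tin [0.70696482 0.0130534  0.02      ]
```

```bash
cat >> h.py <<'E'
JO=np.array([0.5284,0.0012,0.0]); JA=np.radians(95.07)
ex=np.array([np.cos(JA),np.sin(JA),0]); ey=np.array([-np.sin(JA),np.cos(JA),0])
def J(x,y,z): return JO+ex*x+ey*y+np.array([0,0,z])
def toJ(p): d=np.asarray(p)-JO; return np.array([d@ex,d@ey,d[2]])
G=0.1547; TIP=0.173
UP=np.array([0,0,1.])
E
python3 - <<'E'
from h import *
cs,_=1,1
c=env.calibration("scene");s=env.calibration("side")
for n,a,b in (("cap",(290.9,176.5),(376.5,179)),("base",(292.6,201.5),(375,210)),("tin",(256,215),(350,187)),("knob",(307.5,193.5),(327.8,180.8))):
    X,r=tri([(c,a),(s,b)]);print(n,X.round(3),toJ(X).round(3),r)
bc=np.array([.5373,-.2659,0]);ba=np.radians(103.2);bx=np.array([np.cos(ba),np.sin(ba),0])
g=bc-0.029*bx; R=down(ba-np.pi/2)
t=env.get_time_s()
env.move_pose(g+UP*(.030+G+.09),R); print(env.get_q(),env.get_time_s()-t)
snap("wrist","pics/w2.png"); 
E
```

```text
cap [ 0.711 -0.031  0.08 ] [-0.048 -0.179  0.08 ] [[-0.4, -0.7], [-0.4, 0.8]]
base [ 0.713 -0.035 -0.006] [-0.053 -0.181 -0.006] [[0.8, 1.5], [0.8, -1.5]]
tin [0.68  0.085 0.006] [ 0.07  -0.159  0.006] [[0.1, 0.3], [0.1, -0.2]]
knob [ 0.58  -0.02   0.092] [-0.025 -0.05   0.092] [[-0.1, -0.2], [-0.1, 0.2]]
[-3.45527411e+01  1.71197357e+01  7.22466333e+00  8.00925339e+01
  3.02438598e-02  4.21393156e+01] 1.0500000000000003
```

View pics/w2.png

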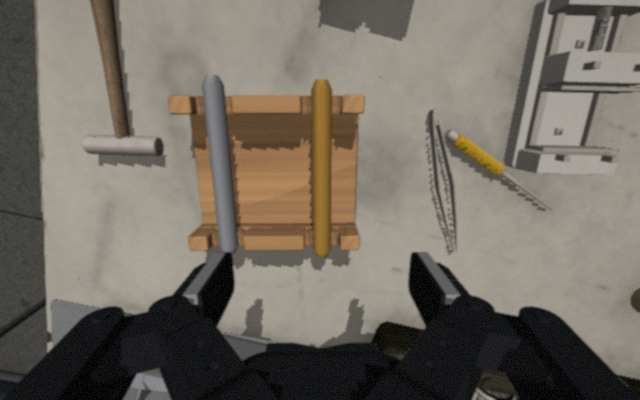

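The brass bar runs straight up and down at column ~321, midway between the fingers. The finger tips are at about columns 230 and 412.

```bash
python3 - <<'E'
from h import *
c,im=load("pics/w2.png")
hsv=cv2.cvtColor(im,cv2.COLOR_BGR2HSV)
m=((hsv[...,0]>=17)&(hsv[...,0]<=28)&(hsv[...,1]>150)).astype(np.uint8); m[:,:280]=0;m[:,360:]=0
m=cv2.morphologyEx(m,cv2.MORPH_OPEN,np.ones((3,3)))
n,l,s,cen=cv2.connectedComponentsWithStats(m); i=1+s[1:,4].argmax(); print(s[i])
r=cv2.minAreaRect(np.argwhere(l==i)[:,::-1].astype(np.float32)); print(r)
b=cv2.boxPoints(r); e=[(b[k]+b[(k+1)%4])/2 for k in range(4)]
for k in (0,1):
    p,q=onplane(c,e[k],.03),onplane(c,e[k+2],.03); print(p,q,np.linalg.norm(p-q),(p+q)/2,np.degrees(np.arctan2(*(q-p)[[1,0]])))
E
```

```text
[ 312   80   19  177 3048]
((321.0, 168.0), (176.0, 18.0), 90.0)
[ 0.52264684 -0.20227727  0.03      ] [ 0.5526366  -0.32916979  0.03      ] 0.13038825174160742 [ 0.53764172 -0.26572353  0.03      ] -76.7027184854039
[ 0.54274276 -0.25880544  0.03      ] [ 0.5299831  -0.26181879  0.03      ] 0.013110653371480391 [ 0.53636293 -0.26031211  0.03      ] -166.71235823190435
```

The two views agree to 0.4 mm and the length comes out at 130.4 mm. Next: grasp, lift, and check.

```bash
python3 - <<'E'
from h import *
bc=np.array([.5376,-.2658,0]);ba=np.radians(103.25);bx=np.array([np.cos(ba),np.sin(ba),0])
g=bc-0.029*bx; R=down(ba-np.pi/2)
t=env.get_time_s()
env.move_linear(g+UP*(.031+G),0.08,R); print(env.get_contact_force())
env.grasp(70); print(env.get_finger_gap(),env.get_contact_force())
env.move_linear(g+UP*(.031+G+.065),0.08); print(env.get_finger_gap(),env.get_contact_force(),env.get_time_s()-t,env.get_time_s())
snap("wrist","pics/w3.png"); snap("side","pics/s3.png")
E
python3 -c "
import cv2
im=cv2.imread('pics/s3.png')[160:310,225:385];cv2.imwrite('pics/s3z.png',cv2.resize(im,None,fx=3.4,fy=3.4))"
```

```text
[-0.44618636  0.53390353 -0.47166008]
0.011587549935959424 [1.90370333 1.0823156  0.41212148]
0.011549086959268116 [-1.46372983  0.1323728  -1.58241876] 2.9083 6.5
```

View pics/w3.png

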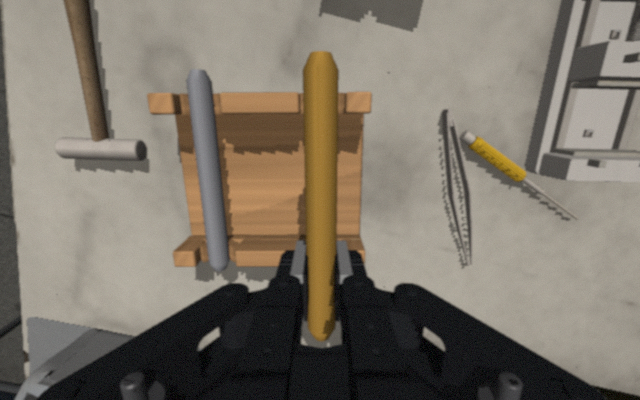

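View pics/s3z.png

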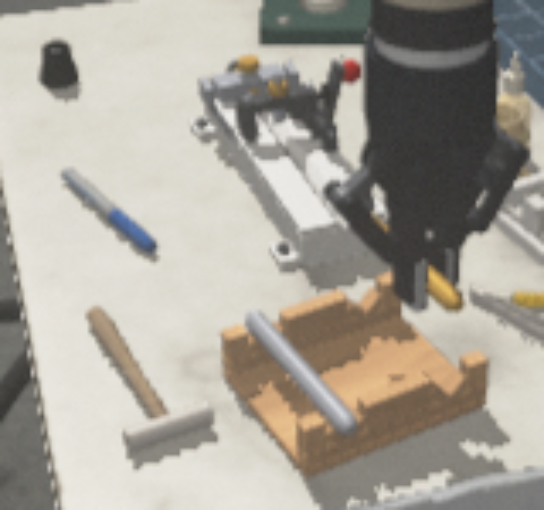

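The bar is held: column 320, straight, steel bar undisturbed. Moving over the jig next.

```bash
python3 - <<'E'
from h import *
t=env.get_time_s()
R=down(JA-np.pi/2)
env.move_pose(J(-.144,0,.038+G+.025),R); print(env.get_time_s()-t,toJ(env.get_eef_pos()),env.get_contact_force())
c,im=snap("wrist","pics/w4.png")
p=env.get_eef_pos()
for tilt in (-.1,-.05,0,.05,.1):
    e=p-UP*(G+.001)+.094*(ex*np.cos(tilt)+UP*np.sin(tilt)); e2=p-UP*(G+.001)-.036*(ex*np.cos(tilt)+UP*np.sin(tilt)); print(tilt,proj(c,e),proj(c,e2))
E
```

```text
0.6667000000000005 [-1.43569727e-01  4.25408241e-05  2.17342280e-01] [ 0.56942791 -0.38014884 -0.15490946]
-0.1 [322.44505195  61.86438371] [321.92817215 343.11104914]
-0.05 [322.49972257  58.97613965] [321.91767468 340.67255773]
0 [322.55740213  56.52418105] [321.90773587 338.13782928]
0.05 [322.61821444  54.5734817 ] [321.89835646 335.51519851]
0.1 [322.68227131  53.19734701] [321.88953584 332.81261089]
```

View pics/w4.png

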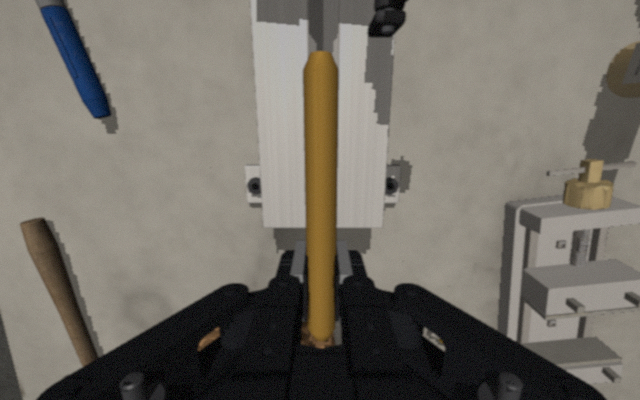

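The bar hangs at column ~320.5, while the jig's end edge runs (263,228)–(382,228) with its middle at about 322.5. I'll measure that offset exactly.

```bash
python3 - <<'E'
from h import *
c,im=load("pics/w4.png")
cv2.imwrite('pics/w4z.png',cv2.resize(im[0:240,240:410],None,fx=3.4,fy=2.5,interpolation=cv2.INTER_CUBIC))
g=im.astype(int)
hsv=cv2.cvtColor(im,cv2.COLOR_BGR2HSV)
for r in (70,120,170,210,220):
    b=np.where((hsv[r,:,1]>150)&(hsv[r,:,0]>14)&(hsv[r,:,0]<30))[0]; b=b[(b>280)&(b<360)]
    print(r,"bar",b.min(),b.max(),(b.min()+b.max())/2, "L",g[r,252:275,1].tolist() if r>200 else "","R",g[r,372:392,1].tolist() if r>200 else "")
for r in (10,30,45): print(r,g[r,295:350,1].tolist())
E
```

```text
70 bar 305 336 320.5 L  R 
120 bar 305 335 320.0 L  R 
170 bar 306 334 320.0 L  R 
210 bar 307 334 320.5 L [142, 140, 146, 141, 144, 140, 140, 145, 137, 134, 144, 157, 164, 162, 163, 166, 167, 166, 166, 166, 170, 165, 165] R [163, 162, 168, 168, 168, 166, 163, 163, 168, 166, 157, 129, 124, 126, 138, 143, 146, 145, 144, 143]
220 bar 307 334 320.5 L [141, 143, 140, 143, 141, 141, 139, 137, 133, 131, 138, 148, 160, 163, 166, 167, 165, 167, 161, 161, 163, 164, 165] R [164, 165, 170, 164, 164, 167, 165, 164, 166, 165, 150, 139, 140, 143, 144, 145, 145, 142, 146, 145]
10 [92, 93, 96, 97, 97, 94, 100, 96, 94, 102, 98, 87, 83, 70, 64, 62, 66, 65, 64, 57, 62, 66, 61, 66, 63, 68, 65, 74, 79, 89, 90, 93, 93, 93, 98, 86, 96, 94, 94, 91, 92, 97, 90, 89, 90, 95, 95, 96, 98, 95, 95, 96, 98, 99, 98]
30 [176, 178, 179, 175, 174, 179, 175, 176, 177, 177, 174, 166, 145, 109, 79, 61, 67, 65, 65, 63, 65, 62, 62, 64, 67, 71, 63, 68, 77, 94, 94, 95, 94, 95, 94, 90, 94, 93, 93, 91, 92, 98, 102, 119, 148, 167, 174, 176, 177, 177, 178, 178, 174, 179, 177]
45 [181, 178, 177, 176, 176, 179, 176, 179, 177, 179, 177, 171, 152, 127, 114, 110, 115, 114, 115, 114, 109, 93, 76, 64, 67, 67, 67, 78, 85, 90, 94, 94, 98, 96, 94, 94, 94, 101, 124, 139, 142, 148, 140, 144, 157, 171, 177, 176, 175, 184, 176, 178, 179, 176, 180]
```

View pics/w4z.png

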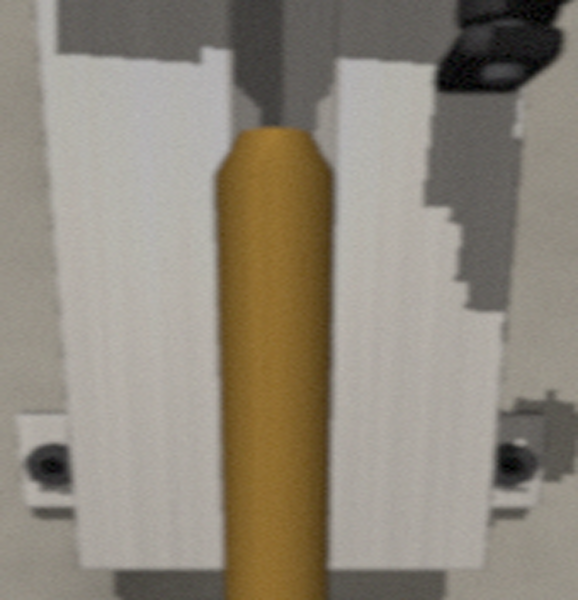

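```bash
sed -i 's/^JO=.*/JO=np.array([0.5297,0.0013,0.0]); JA=np.radians(95.07)/' h.py; python3 - <<'E'
from h import *
c,im=load("pics/w4.png")
for uv in ((263,228),(382,228)): print(toJ(onplane(c,uv,.034)))
R=down(JA-np.pi/2); t=env.get_time_s()
env.move_linear(J(-.145,0,.040+G),0.06,R); f0=env.get_contact_force(); print(f0)
z=.040
while z>.0365:
    z-=.0007; env.move_linear(J(-.145,0,z+G),0.02); f=env.get_contact_force()-f0; print(round(z,4),f.round(2),(env.get_ft_torque()).round(2))
    if f[2]>4: break
print(env.get_time_s()-t,env.get_time_s(),toJ(env.get_eef_pos()))
snap("wrist","pics/w5.png")
E
```

```text
[-0.13187939  0.03353346  0.034     ]
[-0.13180556 -0.03196871  0.034     ]
[-0.29323152  0.35692159 -0.78804883]
0.0393 [ 0.84 -0.39 -0.19] [-0.05  0.03 -0.02]
0.0386 [-1.17 -0.18  0.03] [-0.01  0.18  0.06]
0.0379 [-2.03  0.51  4.06] [0.09 0.51 0.06]
1.2832999999999997 8.6 [-1.44971900e-01 -8.08180304e-07  1.93222026e-01]
```

View pics/w5.png

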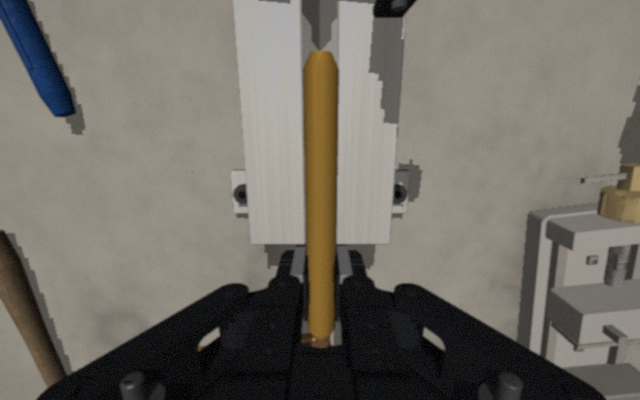

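The bar is seated on the groove: the bar is at column 320, with groove walls showing at about 302–339 on either side. Contact came at the expected height, so I'll release it now.

```bash
python3 - <<'E'
from h import *
R=down(JA-np.pi/2); t=env.get_time_s()
env.gripper_open(); print(env.get_contact_force())
env.move_linear(J(-.145,0,.06+G+.02),0.12)
env.move_linear(J(-.215,0,.08+G),0.12)
print(env.get_time_s()-t,env.get_time_s())
snap("wrist","pics/w6.png");snap("side","pics/s6.png")
E
python3 -c "
import cv2
im=cv2.imread('pics/s6.png')[150:260,265:385];cv2.imwrite('pics/s6z.png',cv2.resize(im,None,fx=5,fy=5))"
```

```text
[-0.47171115 -0.35909989  0.29224522]
1.941699999999999 10.5917
```

View pics/w6.png

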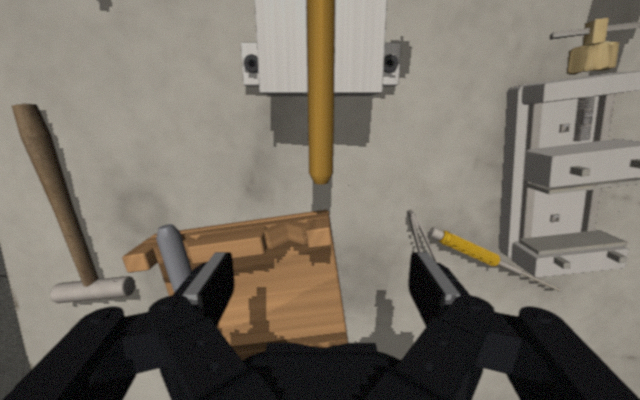

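View pics/s6z.png

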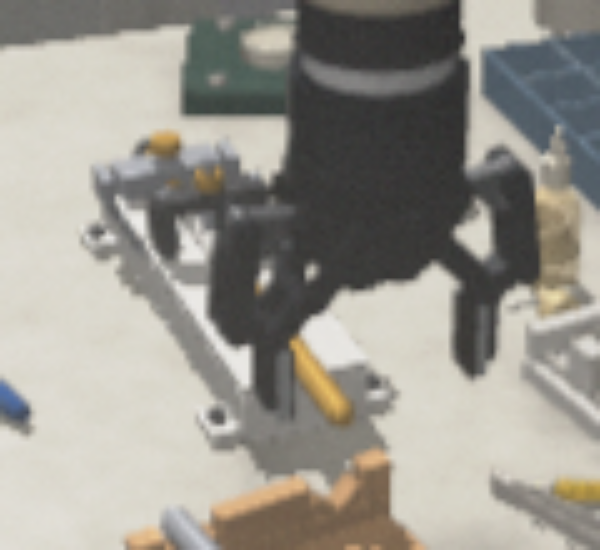

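The bar lies in the groove, at column 321, with its rear end at row 183. I'll work out where the rear end and the rack's corner are before lowering the closed fingers between them.

```bash
python3 - <<'E'
from h import *
c,im=load("pics/w6.png")
cv2.imwrite('pics/w6z.png',cv2.resize(im[150:270,230:360],None,fx=5,fy=5,interpolation=cv2.INTER_CUBIC))
for n,uv,z in (("rear end",(320.5,183),.037),("rackcorner",(328,212),.038),("rack edge b",(245,222),.038),("jigend",(322,94),.034)): print(n,toJ(onplane(c,uv,z)).round(4))
E
```

```text
rear end [-0.1807  0.0007  0.037 ]
rackcorner [-0.198  -0.0036  0.038 ]
rack edge b [-0.2042  0.0456  0.038 ]
jigend [-1.324e-01 -1.000e-04  3.400e-02]
```

View pics/w6z.png

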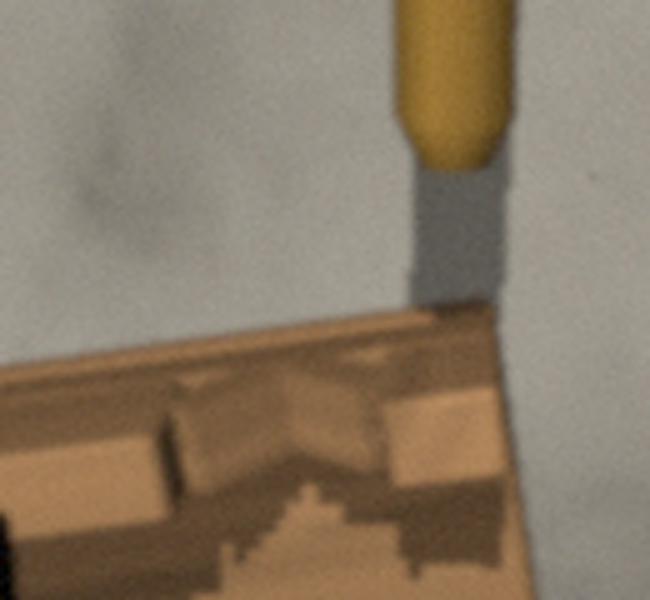

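```bash
python3 - <<'E'
from h import *
c,im=load("pics/w1.png")
def z(x,y): return ((x+.5)/3.4-.5+265,(y+.5)/3.4-.5+165)
for n,p,h in (("screw tip",(563,182),.040),("saddle front top",(606,190),.05),("saddle base",(603,285),.034),("jig end",(52,150),.034),("jig end+",(702,82),.034),("bridge L",(420,200),.069)): print(n,toJ(onplane(c,z(*p),h)).round(4))
R=down(JA-np.pi/2); t=env.get_time_s()
env.grasp(40); print(env.get_finger_gap())
env.move_linear(J(-.196,0,.060+TIP),0.1,R)
env.move_linear(J(-.196,0,.0392+TIP),0.05); env.pause(.1)
f0=env.get_contact_force(); print(f0)
for x in np.arange(-.193,-.170,.003):
    env.move_linear(J(x,0,.0392+TIP),0.04); f=env.get_contact_force()-f0
    print(round(x,4),"push %.2f"%(-f@ex),"lat %.2f z %.2f"%(f@ey,f[2]))
print(env.get_time_s()-t,env.get_time_s())
snap("wrist","pics/w7.png")
E
```

```text
screw tip [0.0559 0.0016 0.04  ]
saddle front top [0.0676 0.0011 0.05  ]
saddle base [ 0.0741 -0.0444  0.034 ]
jig end [-0.1301  0.0284  0.034 ]
jig end+ [0.1075 0.0334 0.034 ]
bridge L [-0.0025  0.0107  0.069 ]
0.00016689449262660154
[0.10069331 0.48090121 0.15362132]
-0.193 push 1.02 lat 0.47 z -0.15
-0.19 push 0.66 lat -0.38 z -0.49
-0.187 push 1.50 lat 0.63 z 0.23
-0.184 push 1.65 lat -0.42 z 0.13
-0.181 push 0.43 lat 0.45 z 0.29
-0.178 push 0.69 lat 1.15 z 0.14
-0.175 push 1.56 lat 0.20 z -0.04
-0.172 push 0.85 lat 0.32 z 1.74
3.7749999999999986 14.4667
```

View pics/w7.png

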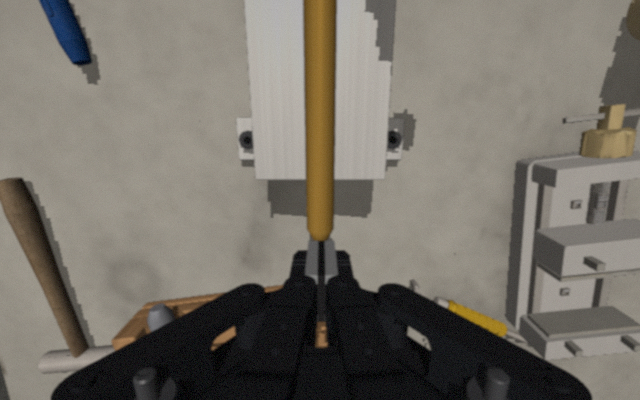

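The closed fingertips are against the bar's rear end at about (320,240). Next I'll check how far it moved, step back slightly, lower the tips, and push on.

```bash
python3 - <<'E'
from h import *
c,im=load("pics/w7.png")
cv2.imwrite('pics/w7z.png',cv2.resize(im[170:300,270:370],None,fx=5,fy=4.5,interpolation=cv2.INTER_CUBIC))
print("rear",toJ(onplane(c,(320,240),.041)),"jigend",toJ(onplane(c,(320,180),.034)))
E
```

```text
rear [-0.1617222  0.0006408  0.041    ] jigend [-0.13181212  0.00063341  0.034     ]
```

View pics/w7z.png

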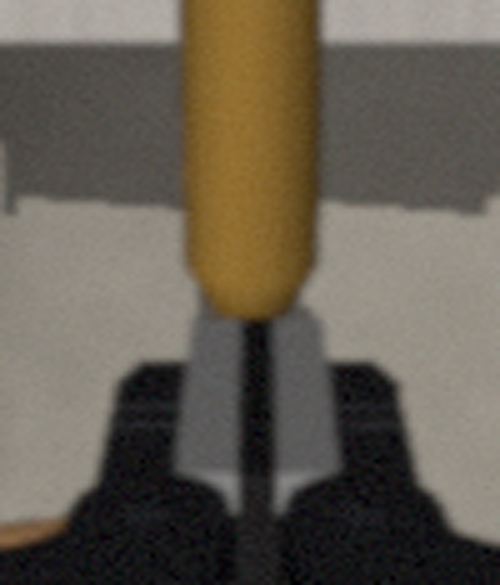

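```bash
python3 - <<'E'
from h import *
t=env.get_time_s()
x0=toJ(env.get_eef_pos())[0]; print(x0)
env.move_linear(J(x0-.002,0,.0392+TIP),0.03); env.move_linear(J(x0-.002,0,.0362+TIP),0.03); env.pause(.1)
f0=np.mean([(env.pause(.02),env.get_contact_force())[1] for _ in range(5)],0); print(f0.round(2))
np.save("f0.npy",f0)
env.move_linear(J(-.142,0,.0362+TIP),0.05)
for x in np.arange(-.140,-.0929,.0015):
    env.move_linear(J(x,0,.0362+TIP),0.03); f=env.get_contact_force()-f0
    print("%.4f %.4f push %.2f lat %.2f z %.2f"%(x,toJ(env.get_eef_pos())[0],-f@ex,f@ey,f[2]))
    if -f@ex>20: break
print(env.get_time_s()-t,env.get_time_s())
snap("wrist","pics/w8.png");snap("side","pics/s8.png");snap("scene","pics/c8.png")
E
python3 -c "
import cv2
im=cv2.imread('pics/s8.png')[150:260,265:385];cv2.imwrite('pics/s8z.png',cv2.resize(im,None,fx=5,fy=5))
im=cv2.imread('pics/c8.png')[180:270,250:380];cv2.imwrite('pics/c8z.png',cv2.resize(im,None,fx=5,fy=5))"
```

```text
-0.1718290200305744
[-0.02 -0.25 -0.1 ]
-0.1400 -0.1400 push -0.38 lat 0.29 z -0.44
-0.1385 -0.1386 push -0.10 lat -0.70 z 0.31
-0.1370 -0.1369 push -0.70 lat 0.53 z 0.49
-0.1355 -0.1353 push -0.45 lat 0.00 z -0.06
-0.1340 -0.1338 push 0.44 lat 0.25 z -0.67
-0.1325 -0.1324 push 0.34 lat -0.56 z -0.64
-0.1310 -0.1309 push 0.16 lat 0.50 z 0.12
-0.1295 -0.1295 push 0.91 lat -1.00 z 0.31
-0.1280 -0.1285 push 4.37 lat -0.11 z -0.31
-0.1265 -0.1273 push 4.49 lat 0.37 z -0.31
-0.1250 -0.1255 push 4.39 lat 0.86 z -0.42
-0.1235 -0.1237 push 3.90 lat -0.57 z 0.63
-0.1220 -0.1220 push 4.05 lat 0.59 z 0.19
-0.1205 -0.1205 push 3.36 lat 0.38 z -0.10
-0.1190 -0.1189 push 4.68 lat -0.60 z 0.81
-0.1175 -0.1174 push 3.92 lat 0.67 z 1.13
-0.1160 -0.1159 push 4.81 lat -0.55 z 0.77
-0.1145 -0.1144 push 5.04 lat -0.34 z -0.22
-0.1130 -0.1129 push 4.12 lat -0.60 z 0.75
-0.1115 -0.1115 push 4.52 lat 0.64 z 0.09
-0.1100 -0.1099 push 3.93 lat 0.21 z -0.12
-0.1085 -0.1084 push 4.28 lat 0.23 z 0.96
-0.1070 -0.1069 push 4.06 lat 0.11 z 1.25
-0.1055 -0.1054 push 4.00 lat -0.08 z 0.52
-0.1040 -0.1039 push 3.69 lat 0.10 z 0.04
-0.1025 -0.1024 push 4.37 lat 0.97 z -0.18
-0.1010 -0.1009 push 3.25 lat -0.15 z -0.21
-0.0995 -0.0994 push 3.93 lat -0.29 z 0.29
-0.0980 -0.0979 push 3.23 lat 1.15 z 0.82
-0.0965 -0.0964 push 3.70 lat -0.42 z 0.98
-0.0950 -0.0949 push 3.41 lat -0.22 z -0.09
-0.0935 -0.0934 push 3.81 lat -0.30 z 0.61
9.4666 23.9833
```

View pics/w8.png

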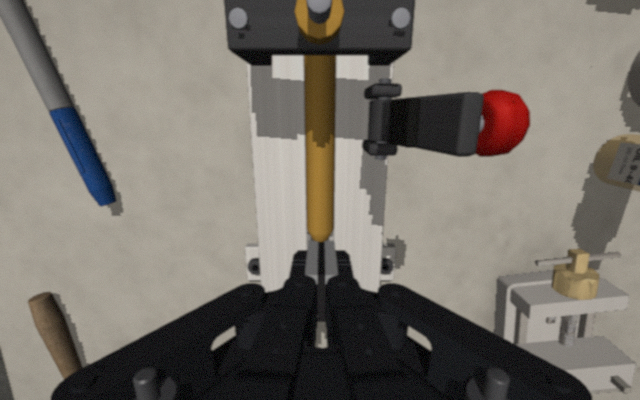

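View pics/c8z.png

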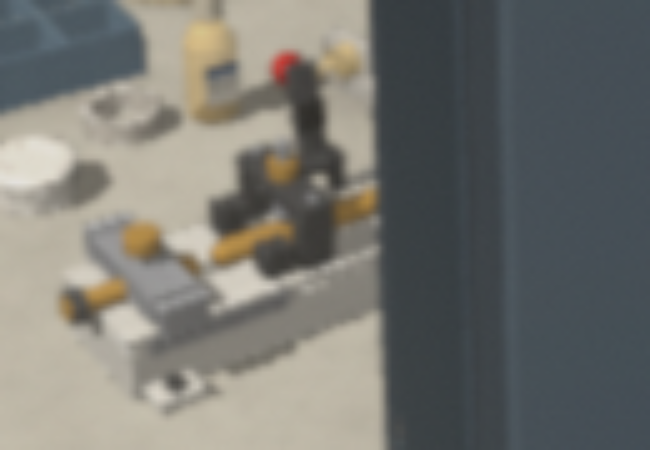

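The bar is past the plunger with a steady drag of about 4 N. In the scene zoom its front end is at (215,248), a few mm short of the screw at about (190,262). I'll now make fine, force-guarded steps to home.

```bash
cat > push.py <<'E'
from h import *
t=env.get_time_s(); f0=np.load("f0.npy"); D=3.9
def push(n=3):
    v=[]
    for _ in range(n):
        env.pause(.015); v.append(-(env.get_contact_force()-f0)@ex)
    return np.mean(v)
x=-.0935; home=False
while x<-.060:
    p=push(2)
    st=.001 if x<-.0895 and p<5.2 else (.0004 if p<5.6 else .0002)
    x+=st; env.move_linear(J(x,0,.0362+TIP),0.02)
    p=push(2); a=toJ(env.get_eef_pos())[0]
    print("%.4f act %.4f push %.2f"%(x,a,p))
    if p>D+4.3:
        p=push(5); print("chk %.2f"%p)
        if p>D+4.3: home=True;break
    if env.get_time_s()-t>14: break
if home:
    for _ in range(6):
        env.pause(.07); print("hold %.2f act %.4f"%(push(2),toJ(env.get_eef_pos())[0]))
        
print(home,env.get_time_s()-t,env.get_time_s())
E
python3 push.py
```

```text
-0.0925 act -0.0925 push 4.02
-0.0915 act -0.0915 push 5.01
-0.0905 act -0.0905 push 4.92
-0.0895 act -0.0894 push 4.48
-0.0891 act -0.0892 push 5.07
-0.0887 act -0.0888 push 4.52
-0.0883 act -0.0884 push 4.66
-0.0881 act -0.0883 push 4.84
-0.0877 act -0.0878 push 4.09
-0.0873 act -0.0874 push 5.02
-0.0869 act -0.0870 push 4.64
-0.0865 act -0.0866 push 4.98
-0.0861 act -0.0862 push 4.57
-0.0857 act -0.0858 push 5.25
-0.0853 act -0.0855 push 5.70
-0.0849 act -0.0853 push 5.52
-0.0845 act -0.0849 push 6.02
-0.0841 act -0.0845 push 5.93
-0.0839 act -0.0845 push 6.35
-0.0837 act -0.0843 push 6.11
-0.0835 act -0.0841 push 6.17
-0.0833 act -0.0839 push 6.41
-0.0831 act -0.0837 push 6.14
-0.0829 act -0.0835 push 6.72
-0.0827 act -0.0833 push 5.86
-0.0825 act -0.0832 push 6.90
-0.0823 act -0.0831 push 6.89
-0.0821 act -0.0830 push 7.55
-0.0819 act -0.0830 push 7.64
-0.0817 act -0.0829 push 7.74
-0.0815 act -0.0828 push 8.13
-0.0813 act -0.0827 push 8.19
-0.0811 act -0.0826 push 8.80
chk 9.41
hold 9.24 act -0.0826
hold 9.68 act -0.0826
hold 8.29 act -0.0826
hold 9.10 act -0.0826
hold 8.87 act -0.0826
hold 9.72 act -0.0826
True 11.133400000000002 35.2667
```

```bash
python3 - <<'E'
from h import *
f0=np.load("f0.npy"); t=env.get_time_s()
env.move_linear(J(-.0807,0,.0362+TIP),0.02)
for _ in range(6):
    env.pause(.06); print("hold %.2f"%(-(env.get_contact_force()-f0)@ex),end=" ")
env.move_linear(J(-.0826,0,.0362+TIP),0.02)
env.move_linear(J(-.098,0,.0362+TIP),0.06)
env.move_linear(J(-.098,0,.125+TIP),0.15)
print(env.get_time_s()-t,env.get_time_s(),-(env.get_contact_force()-f0)@ex)
snap("wrist","pics/w9.png");snap("scene","pics/c9.png")
E
python3 -c "
import cv2
im=cv2.imread('pics/c9.png')[180:270,250:380];cv2.imwrite('pics/c9z.png',cv2.resize(im,None,fx=5,fy=5))"
```

```text
hold 10.42 hold 8.85 hold 10.96 hold 9.92 hold 10.06 hold 10.04 2.0 37.2667 -0.11952760965167651
```

View pics/w9.png

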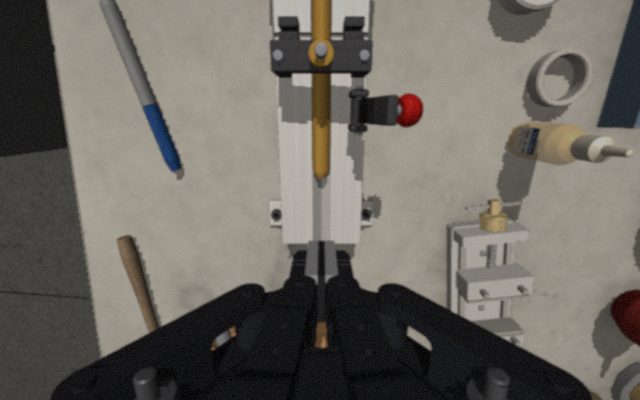

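View pics/c9z.png

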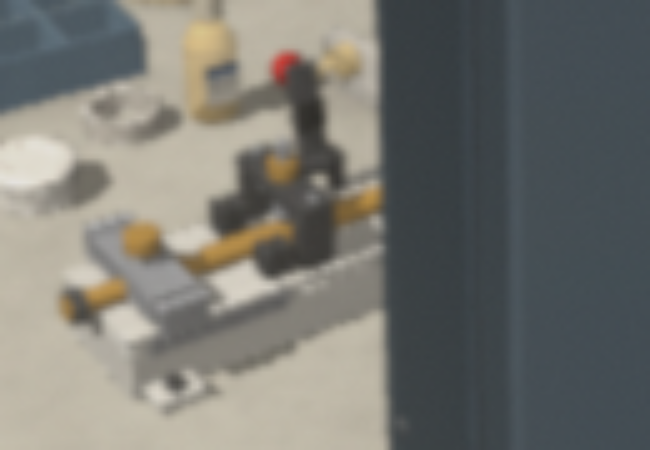

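The bar now meets the set screw, with no gap left at (190,262) in the scene zoom. The wrist view shows the strap still leaning back, with the red knob at (408,110). I'll check the knob's position and swing the strap along its arc.

```bash
cat > strap.py <<'E'
from h import *
c,im=load("pics/w9.png")
k=toJ(onplane(c,(408,110),.088)); print("knob",k.round(4),"hinge",toJ(onplane(c,(358,110),.051)).round(4), "rear end",toJ(onplane(c,(321,178),.037)).round(4))
X=-.0235
t=env.get_time_s(); R=down(JA-np.pi/2)
def p(a): return np.array([-.026+.046*np.cos(a)-.0185*np.sin(a), .051+.046*np.sin(a)+.0185*np.cos(a)])
env.move_linear(J(-.060,-.082,.125+TIP),0.2)
env.move_linear(J(X,-.082,.120+TIP),0.15)
env.move_linear(J(X,-.082,.083+TIP),0.12); env.pause(.05)
f0=env.get_contact_force(); np.save("f1.npy",f0)
for a in (1.95,1.8,1.65,1.5,1.35,1.2,1.05,.9,.75,.6,.45,.3):
    w=np.clip((1.2-a)/.6,0,1)
    y=p(a)[0]-.0067+.003*w; z=p(a)[1]-.005*(1-w)
    env.move_linear(J(X,y,z+TIP),0.06); f=env.get_contact_force()-f0
    print("%.2f y %.4f z %.4f  fx %.1f fy %.1f fz %.1f"%(a,y,z,f@ex,f@ey,f[2]))
    if np.linalg.norm(f)>15: print("STOP");break
print(env.get_time_s()-t,env.get_time_s())
snap("wrist","pics/w10.png");snap("side","pics/s10.png")
E
python3 strap.py
python3 -c "
import cv2
im=cv2.imread('pics/s10.png')[130:240,265:385];cv2.imwrite('pics/s10z.png',cv2.resize(im,None,fx=5,fy=5))"
```

```text
knob [-0.0235 -0.0493  0.088 ] hinge [-0.0232 -0.025   0.051 ] rear end [-0.0742  0.0007  0.037 ]
1.95 y -0.0669 z 0.0819  fx 0.9 fy -1.2 fz -0.3
1.80 y -0.0612 z 0.0866  fx -0.2 fy -0.9 fz -0.4
1.65 y -0.0548 z 0.0904  fx 0.8 fy -1.0 fz -0.8
1.50 y -0.0479 z 0.0932  fx 0.6 fy -0.5 fz -0.2
1.35 y -0.0407 z 0.0949  fx 0.1 fy -1.6 fz -0.3
1.20 y -0.0333 z 0.0956  fx 0.5 fy -0.0 fz 0.8
1.05 y -0.0251 z 0.0964  fx 0.3 fy -1.2 fz 0.1
0.90 y -0.0171 z 0.0960  fx 0.3 fy -1.0 fz -0.3
0.75 y -0.0094 z 0.0946  fx 0.4 fy -1.9 fz 0.4
0.60 y -0.0022 z 0.0922  fx -0.4 fy -1.6 fz -0.2
0.45 y 0.0037 z 0.0877  fx -1.1 fy 0.4 fz -0.4
0.30 y 0.0088 z 0.0823  fx 0.0 fy -0.2 fz -0.2
4.949999999999996 42.3167
```

View pics/w10.png

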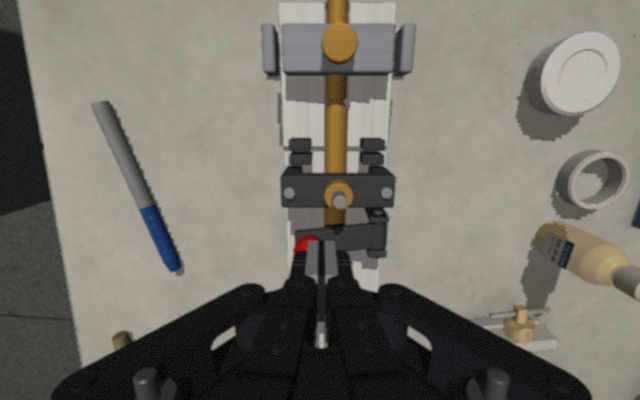

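View pics/s10z.png

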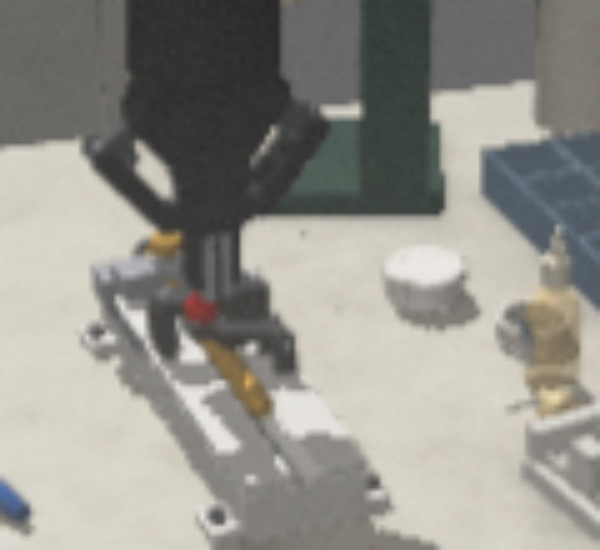

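The strap has swung nearly down: in the wrist view the red knob is at (305,243), just robot-side of the fingertips. I'll go up over the knob and press it down with a force check.

```bash
python3 - <<'E'
from h import *
t=env.get_time_s(); f0=np.load("f1.npy"); X=-.0235
env.move_linear(J(X,.0088,.091+TIP),0.08); env.move_linear(J(X,.0175,.091+TIP),0.08)
z=.085; env.move_linear(J(X,.0175,z+TIP),0.05)
while z>.0670:
    z-=.001 if z>.0715 else .0005
    env.move_linear(J(X,.0190,z+TIP),0.03); f=env.get_contact_force()-f0
    print("%.4f act %.4f fy %.1f fz %.1f"%(z,toJ(env.get_eef_pos())[2]-TIP,f@ey,f[2]))
    if f[2]>9: break
env.pause(.25); print((env.get_contact_force()-f0)[2])
print(env.get_time_s()-t,env.get_time_s())
snap("wrist","pics/w11.png");snap("side","pics/s11.png")
E
python3 -c "
import cv2
im=cv2.imread('pics/s11.png')[130:240,265:385];cv2.imwrite('pics/s11z.png',cv2.resize(im,None,fx=5,fy=5))"
```

```text
0.0840 act 0.0839 fy -1.1 fz -1.2
0.0830 act 0.0830 fy -0.5 fz 0.1
0.0820 act 0.0822 fy 0.1 fz 0.1
0.0810 act 0.0813 fy 1.2 fz 2.3
0.0800 act 0.0800 fy 1.9 fz 2.8
0.0790 act 0.0789 fy 2.0 fz 2.6
0.0780 act 0.0778 fy 1.4 fz 2.6
0.0770 act 0.0768 fy 1.6 fz 2.3
0.0760 act 0.0758 fy 1.6 fz 1.9
0.0750 act 0.0749 fy 0.4 fz 1.7
0.0740 act 0.0739 fy 1.4 fz 1.9
0.0730 act 0.0729 fy 1.4 fz 2.4
0.0720 act 0.0719 fy 0.8 fz 2.4
0.0710 act 0.0709 fy 1.0 fz 2.3
0.0705 act 0.0704 fy 1.5 fz 1.1
0.0700 act 0.0699 fy 0.7 fz 2.7
0.0695 act 0.0695 fy 2.0 fz 3.0
0.0690 act 0.0693 fy 1.4 fz 5.1
0.0685 act 0.0692 fy 3.6 fz 6.7
0.0680 act 0.0691 fy 4.3 fz 8.5
0.0675 act 0.0690 fy 4.7 fz 9.5
10.141900746216445
6.283300000000004 48.7
```

View pics/w11.png

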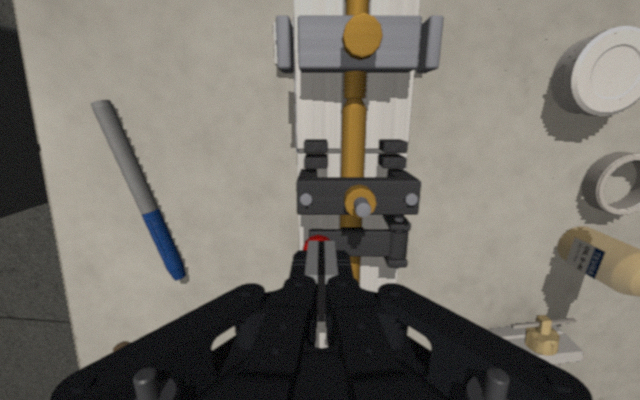

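View pics/s11z.png

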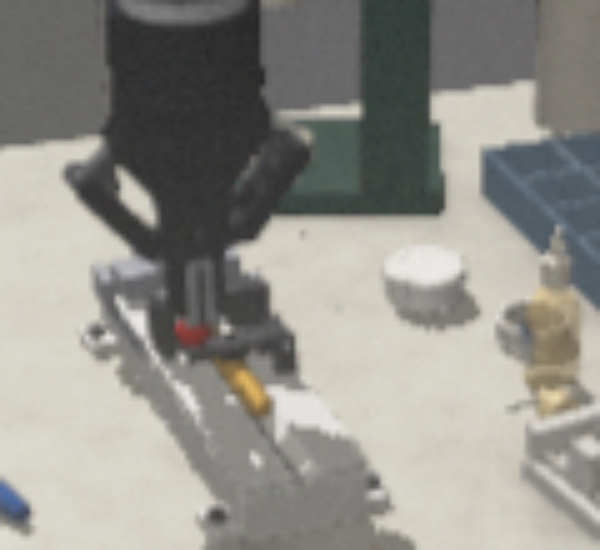

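The force rises steeply at a knob height of 69.2 mm (69.5 expected), so the strap is down on the bar. I'll let go, look once, then hand in.

```bash
python3 - <<'E'
from h import *
env.move_linear(J(-.0235,.0190,.0695+TIP),0.03)
env.move_linear(J(-.0235,.0190,.120+TIP),0.12)
env.move_linear(J(-.09,.0190,.150+TIP),0.15)
print(env.get_time_s(),env.get_contact_force()-np.load("f1.npy"))
snap("wrist","pics/w12.png");snap("scene","pics/c12.png")
E
python3 -c "
import cv2
im=cv2.imread('pics/c12.png')[180:270,250:380];cv2.imwrite('pics/c12z.png',cv2.resize(im,None,fx=5,fy=5))"
```

```text
50.2583 [-0.49227302  0.57569831 -0.88428573]
```

View pics/w12.png

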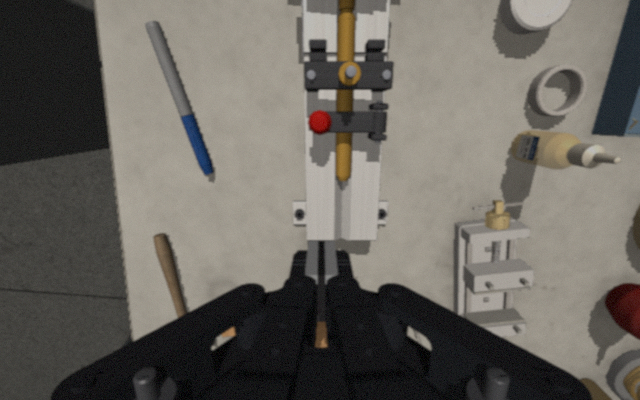

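View pics/c12z.png

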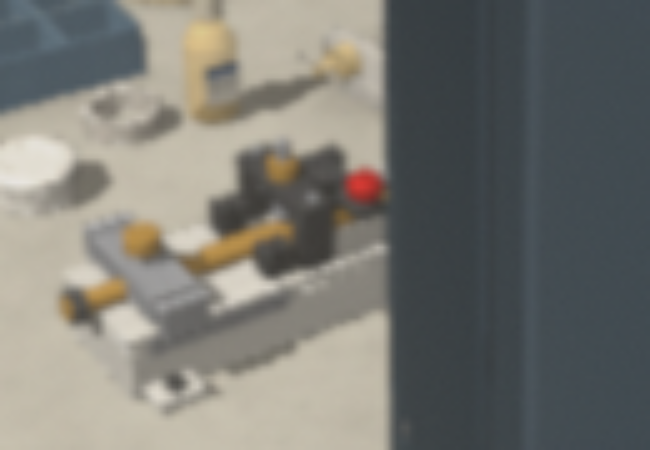

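```bash
python3 - <<'E'
from h import *
c,im=load("pics/w12.png")
print("knob",toJ(onplane(c,(320,121),.0695)).round(4),"rear",toJ(onplane(c,(344,180),.037)).round(4),"jigend",toJ(onplane(c,(343,241),.034)).round(4))
env.hand_in(); print(env.get_time_s())
E
```

```text
knob [-0.0227  0.0204  0.0695] rear [-0.0733 -0.0003  0.037 ] jigend [-0.1326 -0.0009  0.034 ]
the job is handed in; nothing more can be done
the job is handed in; nothing more can be done
```

The brass bar is home in the jig with the clamp strap down on it. I handed the job in at about 50 s of the 58 s allowed; no verdict was reported.

- **Laying the bar:** I gripped the brass bar off-centre, lifted it out of the rack, laid it in the open end of the groove and let go. Before lowering it I corrected a 1.3 mm sideways error seen in the wrist camera.
- **Pushing home:** I pushed with the closed fingertips. Drag past the plunger was about 4 N, rising to about 6.3 N at the sprung pin, then steeply at home. I held about 10 N for roughly 0.4 s, which I work out as 5–6 N on the stop. That is an estimate from the wrist force, as the force on the stop cannot be read directly.
- **Strap:** I swung it over and pressed the knob down until the force rose steeply at 69.2 mm, against 69.5 mm expected. I then backed off clear.

**Last checks:**
- **Knob:** it sits at jig y = +20.4 mm (20 expected), which means the strap is flat on the bar.
- **Bar:** its end is still against the screw. Its rear end read −73.3 mm after clamping and −74.2 mm before, which agrees within the camera error.
- **Other things:** I never touched the loupe, tin or bottle. The steel bar was in its seat when I last saw it, but I did not measure these again at the end.

One disagreement remains: the wrist camera put the jig's end about 2 mm off the −130 mm given (−131.8 to −132.6 mm in later views). That is about the stated calibration error, and the push and the clamping were judged by force, so it did not affect them.

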